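# Set a syringe pump's pusher to its gauge mark

## Robot

A 7-joint arm with a two-finger parallel gripper is mounted at the origin on the work surface. World frame = base frame: x ahead of the robot, y to its left, z up, the work surface at z = 0. Lengths are in mm, angles in degrees, forces in N, time in s.
With the tool pointing down it reaches from about 400 to 850 mm from the base axis. Payload 6.9 kg.
Tool frame: the origin (TCP) lies at the very end of the fingers, on their centre line; the grasp point (between the pads) lies tcp_to_grasp behind it (tcp_to_grasp is the distance from the TCP to the grasp point, in mm); z points along the fingers, y is the line along which they close (so a half turn about z gives the same grasp; the last joint's range is limited). The gripper opens to 85 mm and grips with 20 to 120 N. Pads are 22 mm wide; open, the fingers measure 114 mm over their backs; the gripper's body (76 mm by 85 mm) begins 54 mm behind the grasp point. The pads swing forward as they close: fully open they stand 13 mm farther back than shut.
Start: joints at [78.467, 29.078, -13.613, 85.955, 7.202, 65.827, -8.869], TCP at [188.726, -595.814, 231.275] pointing down, gripper open.
Joint ranges: [-176.47, 176.47], [-13.61, 117.27], [-81.72, 77.17], [0.22, 143.17], [-87.28, 267.28], [10, 112.55], [-165.47, 165.47]. Speed limits (degrees/s): [136.94, 136.94, 180, 180, 180, 180, 180].

## Interface

Orientations are given as [roll, pitch, yaw] about the fixed x, y, z axes, in that order (R = Rz(yaw) Ry(pitch) Rx(roll)).
In Python, from workcell import * gives the robot as it stands.
- The arm moves only by the tool servo_tool, never from a script. Its argument "plan" is one flat list of numbers, 7 for each row, row after row: the finger opening in mm, from 0 to 85.4, then the shift along the world's x, y, z in mm, then the turn, a rotation vector about the world's x, y, z in degrees. In form: [fingers, tx, ty, tz, rx, ry, rz, fingers, tx, ty, tz, rx, ry, rz, ...]. A call has 1 to 8 rows; each row shifts and turns the commanded pose from where the row before left it; what a row does not reach is not made up. A row lasts 1/12 s, in which the tool goes at most 41.7 mm and 7.16 degrees, less where a joint would pass 70% of its speed; a pose out of reach is approached as far as the arm can. A call is refused whole if a number of a shift passes 41.7 or a number of a turn 7.16, either way. A call with a gripper value outside its range is refused whole. The fingers move at their own pace and stop on an object; "grip_force" is the grip in N (left out, the last holds). Time passes only in rows, so rows that do not move let the fingers close. It gives the time, the measured TCP pose, the force, the opening and the grip force at its end, in the units of the state.
- get_obs(): the state, without advancing time (a new reading comes with each control period).
- camera(name): name is "scene" or "top" or "wrist"; returns the picture (384x512x3 uint8, blue, green, red); there is no depth.
- get_calibration(name): a dict with "fov_y" (degrees; the focal length in pixels is half the picture's height over the tangent of half this angle, whatever the lens; pixels are square), "cx", "cy" (the principal point, pixels), "extrinsics" (4x4, takes a point from world to camera coordinates); the wrist camera has in their place "hand_eye" (4x4, takes a point from camera to tool coordinates, whose origin is the TCP and whose axes are the flange's). Camera axes: x right, y up, looking along -z (the intrinsics and any distortion apply to the point x, -y, -z); pixel columns grow to the right and rows downward; lengths in mm; the calibration is good to about 2 mm. A picture is of the moment at which its call begins: read the wrist's pose just before it. get_calibration takes no time and is no camera call.
- finish_job(): hands the job in; it is judged then, once.
The state is a dict: "clock": time; "joints": joint angles; "qd": joint speeds; "tau": joint torques, N m; "eef_pos": TCP position; "orientation": TCP orientation; "wrist_force": force on the tool from outside, world axes, zero at the start; "wrist_torque": the same for the moment, N m; "gripper_width": finger opening in mm; "grasp_force": force on a finger pad.
Only numpy, scipy, OpenCV 4.12 (cv2) and the standard library are available. Lean on these libraries where they do the work, as an engineer would, in place of code of your own. Each camera call takes 0.05 s, during which the arm holds its last target. There are 200 camera calls.

## Task

With a fingertip, lightly roll the knurled wheel at the end of the syringe pump until the blue pusher's yellow pointer lines up with the red gauge mark, never running on past the mark into the syringe plunger. Do not pinch the wheel or press it hard, do not push the pusher or the syringe directly, leave the bottle, jar and beaker where they stand, and finish clear of everything.

Things in the scene. Friction and masses are not known exactly. Their poses are not given: they have to be found in the camera images.
- pump: Ivory bench-top syringe pump, fixed: case 120 (x) x 270 (y) x 50 mm (z). Origin: centre of its underside; +y runs along the pump towards the wheel end, z up. On it a sprung deck carries screw, pusher, a grey block (70 x 20 mm, top 98 mm above the bench, at y = +120 mm) and the wheel beside the block. Pusher and syringe lie on the block's other side, tops at most 112 mm above the bench.
- wheel_center (a point): Centre of the black knurled wheel, 75 mm above the bench, at x = 0, y = +152 mm of the pump; axes as the pump's. 56 mm in diameter over its 28 ribs, 22 mm wide, axis along y; it overhangs the case's end, top open, crest 103 mm above the bench. Its deck is sprung: pressed, the wheel sinks up to 8 mm (2 N to start, 6 N at the bottom) and springs back. The rim grips well: 2 to 6 N rolls it.
- wheel (a joint): Turn of the knurled wheel, rad, 0 at the start. Grows as the crest of the rim is stroked towards the pump's +x (away from the robot), which drives the pusher towards the mark, 8 mm per rad (0.28 mm per 1 mm of rim); turning back draws it back. Stays where it is left (about 1.2 N at the rim to turn it). Travel -1.2 to 6 rad.
- pusher (a joint): Travel of the blue pusher block (70 x 24 x 56 mm, above the case) along the pump's -y, m, 0 at the start; driven by the wheel only.
- pointer (a point): Tip of the pusher's yellow pointer (a fin 4 mm wide along y, 12 mm beyond the pusher's +x face), above the dark scale on the pump's +x side; a yellow stripe across the pusher's top lies at the same y; axes as the pump's.
- mark (a point): Inner edge, half-way across, of the red gauge mark (a fixed red fin 4 mm wide along y, on a red arm clipped to the syringe plunger); axes as the pump's. At the start it lies 12 to 30 mm from the pointer towards the pump's -y; lined up means the same y along the pump. The plunger's white end disc is then 7 mm ahead of the pusher.
- syringe: Clear syringe with its white plunger, lying along the pump and fixed in its cradle; 20 mm in diameter, axis 97 mm above the bench. Origin on the bench level of the pump's axis, at the mark's y. Not to be touched.
- reagent: Amber bottle, 48 mm in diameter, 85 mm tall, loose. Origin at the centre of its underside. Leave alone.
- jar: Clear jar with orange cap, 54 mm in diameter, 60 mm tall, loose. Origin at the centre of its underside. Leave alone.
- beaker: White plastic beaker, 56 mm in diameter, 65 mm tall, loose. Origin at the centre of its underside. Leave alone.

How it is judged (in metres and radians):
On the way, in this order (a step that is already met when the one before it is completed fails the run):
1. the wheel is being rolled by the fingertip, the pusher on its way (contact force between the fingers and wheel above 0.3 N and value of joint wheel above 0.3 rad).
2. the pointer lines up with the mark within 3 mm (y of pointer in the frame of mark between -0.003 and 0.003 m), for 0.2 s.
At the end, for the whole second after the job is handed in: The pointer is within 3 mm of the red mark along the pump, the wheel is at rest, and bottle, jar and beaker are within 20 mm of where they stood (all of step 2 and velocity of joint wheel between -0.05 and 0.05 rad/s and distance of each of reagent, jar, beaker from where it was at the start of the episode below 0.02 m); the robot touches nothing.
It fails at once if the pusher ran more than 6 mm past the mark, into the plunger (y of pointer in the frame of mark below -0.006 m).
It fails at once if the wheel was pinched or pressed hard (over 35 N) (contact force between the fingers and wheel above 35 N).
It fails at once if the pusher was pushed directly (over 2 N) (contact force between any of the arm, the fingers and pusher above 2 N).
It fails at once if the syringe or gauge was touched (over 2 N) (contact force between any of the arm, the fingers and syringe above 2 N).
It fails at once if a bystander was moved or lifted (distance of any of reagent, jar, beaker from where it was at the start of the episode above 0.02 m).
It also fails if it takes over 48 s, if anything falls off the work surface, if the arm or the gripper's body presses on something with over 40 N, if the wrist force passes 120 N, or if a joint passes its speed limit or range.

## Working session

There is one attempt and no reset: what is moved stays moved. The work goes in short steps, Python scripts to look and compute and a tool call to move; the robot and the scene stay as the last step left them, time stands still between calls to the robot, and variables do not carry over. Pictures are saved under pics/ and viewed, at most 10 in all, crops included, and the job is handed in when it is done.

Besides the shell and the picture viewer there is one more tool, called by a JSON object that holds its "op" and its "data", one argument or row to a line. servo_tool: Moves the arm, as the interface text tells. Its arguments: {"type":"object","properties":{"plan":{"type":"array"},"grip_force":{"type":"number"}},"required":["plan"]}

```bash
mkdir -p pics; ls
python3 - <<'E'
from workcell import *
import cv2,numpy as np
o=get_obs();print(o)
for n in("scene","top","wrist"):
    print(n,get_calibration(n))
a=camera("scene");b=camera("top")
cv2.imwrite("pics/s.png",a);cv2.imwrite("pics/t.png",b)
E
```

```text
pics
{'clock': 0.0, 'joints': array([ 78.46722326,  29.12299926, -13.60777111,  86.0112331 ,
         7.20465208,  65.82831068,  -8.86933077]), 'qd': array([-0.03282323,  0.03444062,  0.07017675, -0.09323252, -0.05314927,
       -0.02660253, -0.09219324]), 'tau': array([ 2.15003251e-04, -6.20584559e+01, -2.18613334e+00, -2.49649876e+01,
        1.28204361e-02,  1.20215700e-02, -3.23188056e-05]), 'eef_pos': array([ 188.48350341, -595.34424518,  230.44118355]), 'orientation': array([-1.79896631e+02,  5.65409245e-03,  1.75786728e+01]), 'wrist_force': array([-0.66526201, -0.89058671, -0.05964577]), 'wrist_torque': array([-0.01200931, -0.02774228,  0.03053884]), 'grasp_force': 0.0, 'gripper_width': 85.52865170285821}
scene {'fov_y': 50.441871687778914, 'cx': 260.64126653006684, 'cy': 193.4592817449252, 'extrinsics': array([[-4.76582710e-01,  8.79114963e-01, -5.07956248e-03,
         2.30738524e+02],
       [-7.31656369e-01, -3.93426446e-01,  5.56681766e-01,
         3.98109835e+02],
       [ 4.87388836e-01,  2.69021399e-01,  8.30710304e-01,
        -1.00133518e+03],
       [ 0.00000000e+0
[... 244 characters left out ...]
1],
       [ 9.95764130e-01,  2.27562087e-02,  8.90839572e-02,
        -5.55770665e+02],
       [-8.99308650e-02,  3.93895341e-02,  9.95168782e-01,
        -7.72123277e+02],
       [ 0.00000000e+00,  0.00000000e+00,  0.00000000e+00,
         1.00000000e+00]])}
wrist {'fov_y': 64.91160058422287, 'cx': 256.78530677138536, 'cy': 192.3855282719154, 'hand_eye': array([[-9.07879514e-04,  9.47473037e-01,  3.19834363e-01,
         8.36849062e+01],
       [ 9.99999016e-01,  5.18013955e-04,  1.30403238e-03,
        -5.82780772e-01],
       [ 1.06985685e-03,  3.19835232e-01, -9.47472575e-01,
        -1.41479712e+02],
       [ 0.00000000e+00,  0.00000000e+00,  0.00000000e+00,
         1.00000000e+00]])}
```

View pics/s.png

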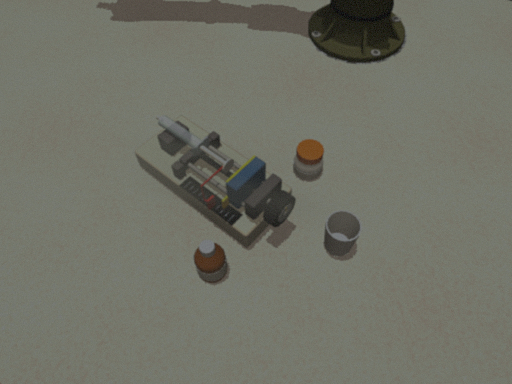

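View pics/t.png

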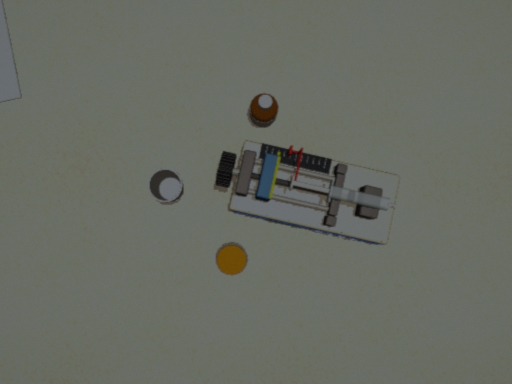

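Run:
```python
import cv2,numpy as np
b=cv2.imread("pics/t.png");a=cv2.imread("pics/s.png")
c=np.clip(b[130:260,150:410].astype(float)*1.8,0,255).astype('uint8')
d=np.clip(a[100:250,120:320].astype(float)*1.8,0,255).astype('uint8')
c=cv2.resize(c,None,fx=3,fy=3,interpolation=cv2.INTER_CUBIC)
cv2.imwrite("pics/tc.png",c);cv2.imwrite("pics/sc.png",cv2.resize(d,None,fx=4,fy=4,interpolation=cv2.INTER_CUBIC))
```

```text
(no output)
```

View pics/tc.png

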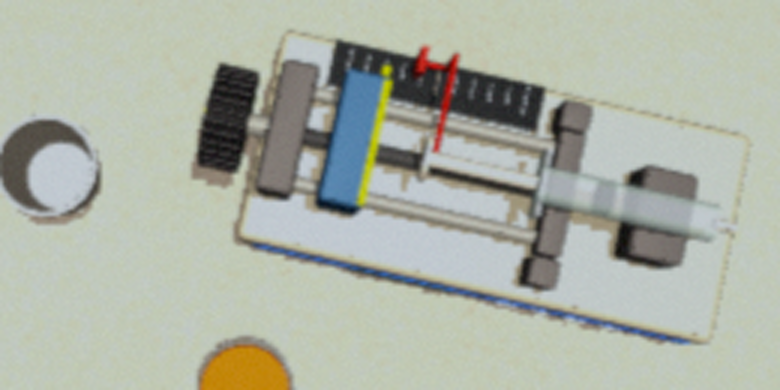

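View pics/sc.png

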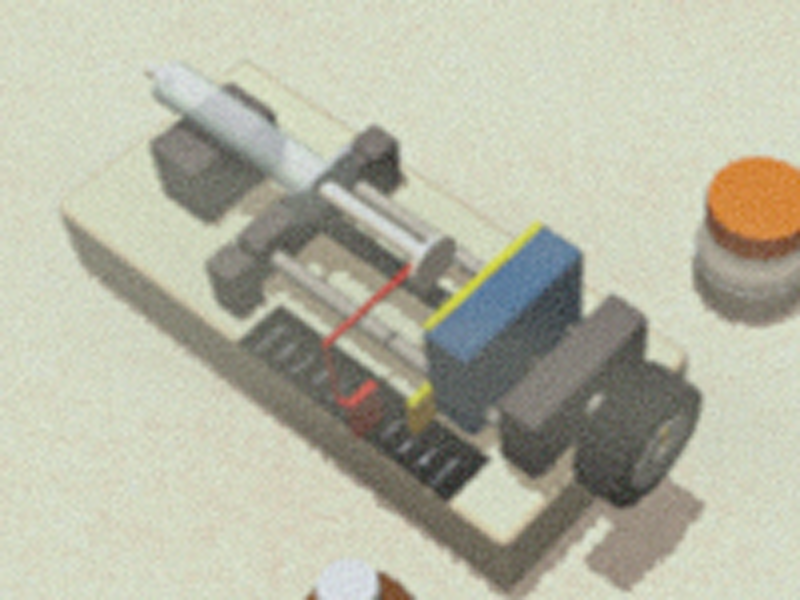

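```bash
cat > h.py <<'E'
from workcell import *
import cv2,numpy as np
from scipy.spatial.transform import Rotation as Ro
def ray(name,px,obs=None):
    k=get_calibration(name);f=192/np.tan(np.radians(k["fov_y"]/2))
    d=np.array([(px[0]-k["cx"])/f,-(px[1]-k["cy"])/f,-1.])
    if name=="wrist":
        T=np.eye(4);T[:3,:3]=Ro.from_euler('xyz',obs["orientation"],degrees=True).as_matrix();T[:3,3]=obs["eef_pos"]
        M=T@k["hand_eye"]
    else: M=np.linalg.inv(k["extrinsics"])
    return M[:3,3],M[:3,:3]@d
def plane(name,px,z,obs=None):
    c,d=ray(name,px,obs);return c+d*(z-c[2])/d[2]
def tri(p,q,n1="top",n2="scene"):
    c1,d1=ray(n1,p);c2,d2=ray(n2,q)
    s=np.linalg.lstsq(np.c_[d1,-d2],c2-c1,rcond=None)[0]
    a,b=c1+s[0]*d1,c2+s[1]*d2;return (a+b)/2,np.linalg.norm(a-b)
E
python3 - <<'E'
from h import *
np.set_printoptions(precision=1,suppress=True)
T=lambda x,y:(150+x/3-.33,130+y/3-.33)
S=lambda x,y:(120+x/4-.4,100+y/4-.4)
C=[plane("top",T(*p),50) for p in[(288,32),(748,137),(708,340),(240,240)]]
print(C,[np.linalg.norm(C[i]-C[i-1]) for i in range(4)])
C2=[plane("scene",S(*p),50) for p in[(505,540),(63,207),(245,62),(688,360)]];print("scene",C2)
o=np.mean(C,0);y=(C[0]+C[3]-C[1]-C[2]);y/=np.linalg.norm(y);x=np.array([y[1],-y[0],0])
print("o",o,"yaw of +y",np.degrees(np.arctan2(y[1],y[0])),"wheel",o+152*y)
b=cv2.imread("pics/t.png");g=b[145:192,210:240].max(2)
m=(g<45).astype('uint8');n,l,s,c=cv2.connectedComponentsWithStats(m);i=1+np.argmax(s[1:,4]);print(s[i],c[i]+[210,145])
w=plane("top",c[i]+[210,145],98);print("wheel blob",w,(w-o)@x,(w-o)@y)
P,e=tri(T(386,70),S(421,393));print("pointer",P,e,(P-o)@x,(P-o)@y)
M,e2=tri(T(424,50),S(360,393));print("mark",M,e2,(M-o)@x,(M-o)@y)
E
```

```text
[array([639.2,  56.5,  50. ]), array([ 586.8, -201.6,   50. ]), array([ 473.6, -178.3,   50. ]), array([523.2,  80.2,  50. ])] [np.float64(118.36601018093465), np.float64(263.2840825528502), np.float64(115.53256223474251), np.float64(263.24432676706317)]
scene [array([638.4,  57.8,  50. ]), array([ 586.3, -198.7,   50. ]), array([ 473.9, -178.2,   50. ]), array([528.7,  83.1,  50. ])]
o [555.7 -60.8  50. ] yaw of +y 78.83266564404035 wheel [585.2  88.3  50. ]
[  6   7  20  35 481] [225.3 169.1]
wheel blob [583.4  87.7  98. ] -1.625447666127825 150.99032143808947
pointer [613.    5.6  82.5] 2.683397658368354 43.29479181448385 76.23885874385275
mark [624.3 -14.7  83. ] 2.063408777405595 58.3609408451063 58.4594521051089
```

{"op": "servo_tool", "data": {
  "plan": [0,18.7,34.3,-2,0,0,-1.44,0,18.7,34.3,-2,0,0,-1.44,0,18.7,34.3,-2,0,0,-1.44,0,18.7,34.3,-2,0,0,-1.44,0,18.7,34.3,-2,0,0,-1.44,0,18.7,34.3,-2,0,0,-1.44,0,18.7,34.3,-2,0,0,-1.44,0,18.7,34.3,-2,0,0,-1.44],
  "grip_force": 20
}}

```text
clock: 0.77
eef_pos: [338.6, -319.6, 215.1]
orientation: [-180.0, 0.0, 6.0]
wrist_force: [1.0, -0.6, -0.0]
gripper_width: 0.1
grasp_force: 0.0
```

{"op": "servo_tool", "data": {
  "plan": [0,18.7,34.3,-2,0,0,-1.44,0,18.7,34.3,-2,0,0,-1.44,0,18.7,34.3,-2,0,0,-1.44,0,18.7,34.3,-2,0,0,-1.44,0,18.7,34.3,-2,0,0,-1.44,0,18.7,34.3,-2,0,0,-1.44,0,18.7,34.3,-2,0,0,-1.44,0,18.7,34.3,-2,0,0,-1.44]
}}

```text
clock: 1.43
eef_pos: [488.3, -45.2, 199.0]
orientation: [180.0, 0.0, -5.5]
wrist_force: [0.5, -0.6, 0.3]
gripper_width: -0.2
grasp_force: 0.0
```

{"op": "servo_tool", "data": {
  "plan": [0,18.7,34.3,-2,0,0,-1.44,0,18.7,34.3,-2,0,0,-1.44,0,18.7,34.3,-2,0,0,-1.44,0,18.7,34.3,-2,0,0,-1.44,0,0,0,-20,0,0,0,0,0,0,-10,0,0,0,0,0,0,0,0,0,0,0,0,0,0,0,0,0]
}}

```text
clock: 2.1
eef_pos: [561.9, 88.7, 160.7]
orientation: [179.9, 0.1, -11.3]
wrist_force: [0.0, -0.4, 0.7]
gripper_width: 0.1
grasp_force: 0.0
```

Run:
```python
from h import *
o=get_obs();im=camera("wrist");print(o["eef_pos"],o["orientation"],o["joints"])
np.save("o1.npy",o,allow_pickle=True)
cv2.imwrite("pics/w1raw.png",im)
cv2.imwrite("pics/w1.png",cv2.resize(np.clip(im*1.8,0,255).astype('uint8'),None,fx=1.5,fy=1.5))
```

```text
[561.90788544  88.71919508 160.65882992] [ 1.79905654e+02  1.20367212e-01 -1.13026317e+01] [   0.74154661   28.44673369  -18.59286757  100.2355458    10.96413655
   53.24420457 -123.67411469]
```

View pics/w1.png

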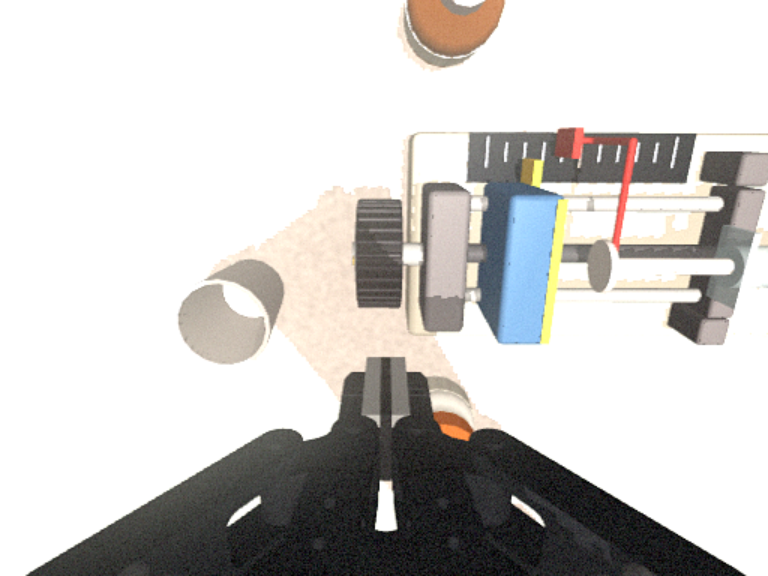

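Run:
```python
from h import *
np.set_printoptions(precision=1,suppress=True)
im=cv2.imread("pics/w1raw.png");o=np.load("o1.npy",allow_pickle=True).item()
cv2.imwrite("pics/w1z.png",cv2.resize(im[78:130,330:430],None,fx=8,fy=8,interpolation=cv2.INTER_NEAREST))
for z in(103,75):print(z,[plane("wrist",(u/1.5,v/1.5),z,o) for u,v in((357,200),(403,200),(357,307),(403,307))])
```

```text
103 [array([620. ,  90.9, 103. ]), array([616. ,  71.3, 103. ]), array([571.3, 101.7, 103. ]), array([567. ,  80.5, 103. ])]
75 [array([616.6,  93.3,  75. ]), array([612.1,  71. ,  75. ]), array([561. , 105.7,  75. ]), array([556.2,  81.5,  75. ])]
```

View pics/w1z.png

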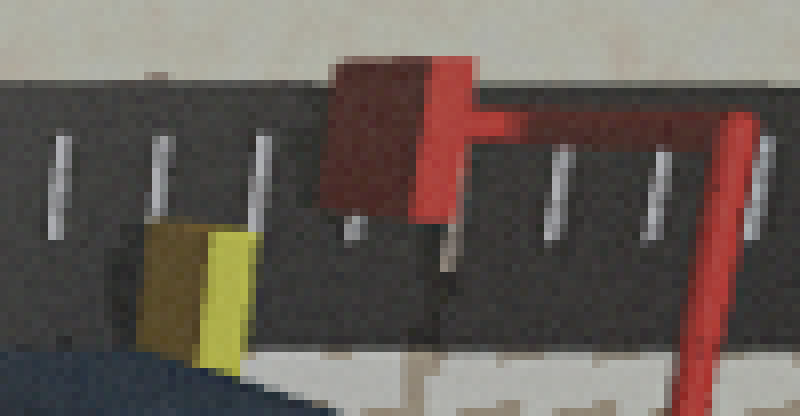

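{"op": "servo_tool", "data": {
  "plan": [0,2,5,-15,0,0,0,0,0,0,-15,0,0,0,0,0,0,-15,0,0,0,0,0,0,-8,0,0,0,0,0,0,-2,0,0,0,0,0,0,0,0,0,0,0,0,0,0,0,0,0]
}}

```text
clock: 2.73
eef_pos: [565.3, 94.9, 107.2]
orientation: [-180.0, -0.1, -11.3]
wrist_force: [-0.3, 0.1, -0.4]
gripper_width: -0.3
grasp_force: 0.0
```

{"op": "servo_tool", "data": {
  "plan": [0,0,0,-2,0,0,0,0,0,0,-2,0,0,0,0,0,0,-2,0,0,0,0,0,0,0,0,0,0]
}}

```text
clock: 3.07
eef_pos: [564.6, 95.2, 100.1]
orientation: [180.0, 0.0, -11.2]
wrist_force: [0.1, 0.5, 0.5]
gripper_width: 0.0
grasp_force: 0.0
```

{"op": "servo_tool", "data": {
  "plan": [0,0,0,-1.5,0,0,0,0,1.96,-0.39,0,0,0,0,0,1.96,-0.39,0,0,0,0,0,1.96,-0.39,0,0,0,0,0,1.96,-0.39,0,0,0,0,0,0,0,0,0,0,0]
}}

```text
clock: 3.57
eef_pos: [573.1, 93.8, 99.0]
orientation: [-180.0, -0.0, -11.2]
wrist_force: [-1.6, 1.3, 3.4]
gripper_width: -0.1
grasp_force: 1.7
```

{"op": "servo_tool", "data": {
  "plan": [0,1.96,-0.39,0,0,0,0,0,1.96,-0.39,0,0,0,0,0,1.96,-0.39,0,0,0,0,0,1.96,-0.39,0,0,0,0,0,1.96,-0.39,0,0,0,0,0,1.96,-0.39,0,0,0,0,0,1.96,-0.39,0,0,0,0,0,0,0,0,0,0,0]
}}

```text
clock: 4.23
eef_pos: [587.2, 90.9, 98.9]
orientation: [-180.0, -0.1, -11.2]
wrist_force: [-0.3, 1.5, 3.9]
gripper_width: -0.1
grasp_force: 2.1
```

```bash
cat >> h.py <<'E'
def blobs(im):
    h=cv2.cvtColor(im,cv2.COLOR_BGR2HSV);r={}
    for n,lo,hi in(("yel",(22,120,130),(36,255,255)),("red",(0,120,120),(6,255,255))):
        m=cv2.inRange(h,lo,hi)|(cv2.inRange(h,(174,120,120),(180,255,255)) if n=="red" else 0)
        k,l,s,c=cv2.connectedComponentsWithStats(m)
        r[n]=[(s[i].tolist(),c[i].round(1).tolist()) for i in range(1,k) if s[i,4]>15]
    return r
E
python3 - <<'E'
from h import *
print(blobs(cv2.imread("pics/w1raw.png")))
o=get_obs();im=camera("wrist");cv2.imwrite("pics/w2raw.png",im);print(o["eef_pos"],blobs(im))
E
```

```text
{'yel': [([355, 107, 7, 18, 95], [357.8, 115.0]), ([361, 133, 17, 96, 553], [369.1, 179.6])], 'red': [([381, 85, 14, 21, 135], [385.8, 94.6]), ([409, 92, 16, 75, 311], [416.1, 127.7])]}
[587.19283555  90.91725318  98.92202743] {'yel': [([405, 157, 12, 23, 161], [410.4, 167.4]), ([416, 203, 32, 117, 960], [431.6, 259.7])], 'red': [([432, 131, 16, 26, 222], [438.1, 143.0]), ([470, 146, 29, 93, 579], [484.1, 190.6])]}
```

```bash
cat >> h.py <<'E'
def gap(im,o,yaw=78.83,z=83):
    b=blobs(im);P=min(b["yel"],key=lambda t:t[1][1])[1]
    M=min(b["red"],key=lambda t:t[1][0])[1]
    y=np.array([np.cos(np.radians(yaw)),np.sin(np.radians(yaw)),0])
    return (plane("wrist",P,z,o)-plane("wrist",M,z,o))@y
E
python3 - <<'E'
from h import *
o1=np.load("o1.npy",allow_pickle=True).item();o=get_obs()
for z in(78,83,88):print(z,gap(cv2.imread("pics/w1raw.png"),o1,z=z),gap(cv2.imread("pics/w2raw.png"),o,z=z))
E
```

```text
78 18.308181972185015 12.730827914901006
83 17.89944448024246 12.339244054243249
88 17.490706988299888 11.947660193585463
```

{"op": "servo_tool", "data": {
  "plan": [0,1.96,-0.39,0,0,0,0,0,1.96,-0.39,0,0,0,0,0,1.96,-0.39,0,0,0,0,0,1.96,-0.39,0,0,0,0,0,1.96,-0.39,0,0,0,0,0,1.96,-0.39,0,0,0,0,0,1.96,-0.39,0,0,0,0,0,0,0,0,0,0,0]
}}

```text
clock: 4.95
eef_pos: [600.6, 87.5, 98.6]
orientation: [180.0, -0.0, -11.3]
wrist_force: [0.5, 0.3, 4.7]
gripper_width: -0.3
grasp_force: 1.8
```

{"op": "servo_tool", "data": {
  "plan": [0,0,0,6,0,0,0,0,0,0,8,0,0,0,0,-12,2.4,0,0,0,0,0,-12,2.4,0,0,0,0,-10,2,0,0,0,0,0,0,0,0,0,0,0,0,0,0,0,0,0,0]
}}

```text
$.plan: bad value
```

Run:
```python
from h import *
o=get_obs();im=camera("wrist");cv2.imwrite("pics/w3raw.png",im);print(o["eef_pos"],blobs(im),gap(im,o))
```

```text
[600.55072132  87.50662457  98.63504155] {'yel': [([407, 181, 11, 22, 148], [412.2, 190.8]), ([419, 232, 31, 108, 868], [434.2, 283.1])], 'red': [([426, 156, 16, 25, 206], [432.2, 167.3]), ([464, 174, 27, 89, 529], [476.4, 216.4])]} 8.536468118978222
```

{"op": "servo_tool", "data": {
  "plan": [0,0,0,6,0,0,0,0,0,0,25,0,0,0,0,0,0,25,0,0,0,0,-8,-39,0,0,0,0,0,-8,-39,0,0,0,0,0,0,0,0,0,0,0,0,0,0,0,0,0,0,0,0,0,0,0,0,0]
}}

```text
clock: 5.67
eef_pos: [583.7, 10.1, 154.8]
orientation: [-180.0, 0.0, -11.3]
wrist_force: [-0.4, 0.4, 1.0]
gripper_width: 0.1
grasp_force: 0.0
```

Run:
```python
from h import *
o=get_obs();im=camera("wrist");cv2.imwrite("pics/w4raw.png",im);print(o["eef_pos"],blobs(im))
for z in(78,83,88):print(gap(im,o,z=z))
cv2.imwrite("pics/w4.png",cv2.resize(np.clip(im*1.5,0,255).astype('uint8'),None,fx=1.5,fy=1.5))
```

```text
[583.73922277  10.08368731 154.81294171] {'yel': [([269, 159, 6, 17, 89], [271.3, 166.2]), ([270, 192, 7, 56, 289], [273.4, 219.9])], 'red': [([280, 138, 20, 20, 170], [285.3, 146.0]), ([303, 150, 8, 75, 291], [306.0, 184.2])]}
9.965591478285019
9.737287175932888
9.508982873580713
```

View pics/w4.png

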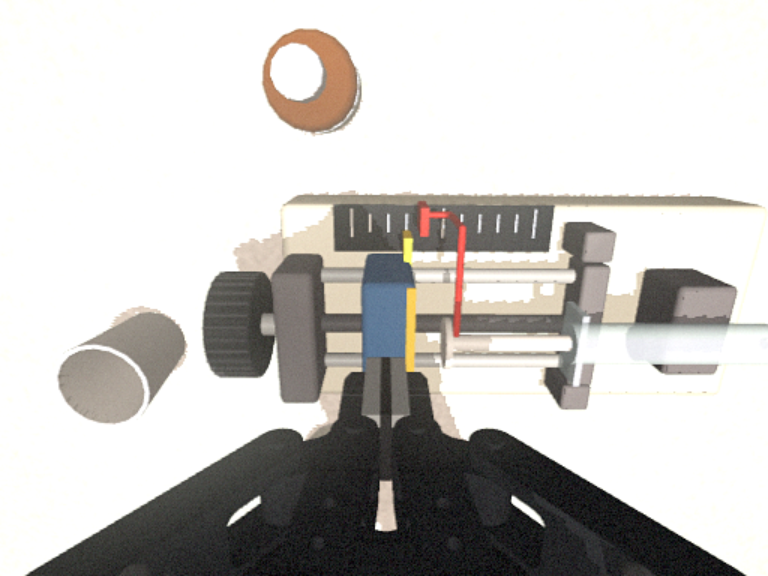

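```bash
sed -i 's/^        k,l,s,c=cv2/        m=cv2.morphologyEx(m,cv2.MORPH_OPEN,np.ones((9,1),np.uint8))\n        k,l,s,c=cv2/' h.py
python3 - <<'E'
from h import *
im=cv2.imread("pics/w4raw.png");o=get_obs();print(blobs(im),gap(im,o,z=78),gap(im,o),gap(im,o,z=88))
E
```

```text
{'yel': [([269, 159, 6, 17, 89], [271.3, 166.2]), ([271, 192, 6, 56, 260], [273.5, 219.5])], 'red': [([280, 138, 6, 20, 118], [282.5, 147.5]), ([303, 150, 7, 75, 280], [306.0, 184.6])]} 7.935721486759606 7.753909511527863 7.572097536296118
```

{"op": "servo_tool", "data": {
  "plan": [0,-10,41,0,0,0,0,0,-10,41,0,0,0,0,0,0,0,-25,0,0,0,0,0,0,-18,0,0,0,0,0,0,-4,0,0,0,0,0,0,0,0,0,0,0,0,0,0,0,0,0]
}}

```text
clock: 6.3
eef_pos: [564.5, 91.6, 108.1]
orientation: [-180.0, 0.0, -11.2]
wrist_force: [0.5, 0.5, 1.0]
gripper_width: 0.3
grasp_force: 0.0
```

{"op": "servo_tool", "data": {
  "plan": [0,0,2.5,-3,0,0,0,0,0,0,-3,0,0,0,0,0,0,0,-3,0,0,0,0,1.96,-0.39,0,0,0,0,0,1.96,-0.39,0,0,0,0,0,1.96,-0.39,0,0,0,0,0,1.96,-0.39,0,0,0,0,0,1.96,-0.39,0,0,0,0]
}}

```text
$.plan: bad value
```

{"op": "servo_tool", "data": {
  "plan": [0,1.96,-0.39,0,0,0,0,0,1.96,-0.39,0,0,0,0,0,1.96,-0.39,0,0,0,0,0,1.96,-0.39,0,0,0,0,0,1.96,-0.39,0,0,0,0,0,1.96,-0.39,0,0,0,0,0,0,0,0,0,0,0]
}}

```text
clock: 6.88
eef_pos: [576.5, 88.5, 107.8]
orientation: [-180.0, -0.0, -11.3]
wrist_force: [-0.4, -0.1, 0.2]
gripper_width: -0.0
grasp_force: 0.0
```

Run:
```python
from h import *
o=get_obs();im=camera("wrist");cv2.imwrite("pics/w5raw.png",im);print(o["eef_pos"],blobs(im),gap(im,o,z=78),gap(im,o))
for i in(1,3):print(blobs(cv2.imread(f"pics/w{i}raw.png")))
```

```text
[576.54852605  88.53776462 107.8412147 ] {'yel': [([402, 138, 8, 22, 142], [405.7, 148.5]), ([414, 179, 28, 117, 915], [427.7, 235.5])], 'red': [([420, 111, 10, 26, 191], [424.4, 122.9]), ([457, 123, 23, 92, 531], [468.0, 166.8])]} 8.15902020148751 7.920949580549913
{'yel': [([356, 107, 5, 18, 83], [357.9, 114.9]), ([362, 133, 16, 96, 546], [369.2, 179.0])], 'red': [([382, 85, 7, 21, 116], [384.9, 94.7]), ([410, 92, 14, 75, 298], [416.2, 127.6])]}
{'yel': [([409, 181, 8, 22, 137], [412.3, 190.7]), ([420, 232, 29, 108, 860], [434.1, 283.2])], 'red': [([428, 156, 9, 25, 174], [431.8, 167.6]), ([465, 174, 24, 89, 514], [476.3, 216.6])]}
```

{"op": "servo_tool", "data": {
  "plan": [0,-12,5,0,0,0,0,0,0,0,-3,0,0,0,0,0,0,-3,0,0,0,0,0,0,-3,0,0,0,0,1.96,-0.39,0,0,0,0,0,1.96,-0.39,0,0,0,0,1.96,-0.39,0,0,0,0,0,0,0,0,0,0]
}}

```text
$.plan: bad value
```

{"op": "servo_tool", "data": {
  "plan": [0,-12,5,0,0,0,0,0,0,0,-3,0,0,0,0,0,0,-3,0,0,0,0,0,0,-3,0,0,0,0,1.96,-0.39,0,0,0,0,0,1.96,-0.39,0,0,0,0,0,1.96,-0.39,0,0,0,0,0,0,0,0,0,0,0]
}}

```text
clock: 7.6
eef_pos: [570.5, 92.6, 98.9]
orientation: [-180.0, -0.0, -11.2]
wrist_force: [-2.4, 2.1, 4.0]
gripper_width: -0.4
grasp_force: 2.0
```

{"op": "servo_tool", "data": {
  "plan": [0,1.96,-0.39,0,0,0,0,0,1.96,-0.39,0,0,0,0,0,1.96,-0.39,0,0,0,0,0,1.96,-0.39,0,0,0,0,0,1.96,-0.39,0,0,0,0,0,1.96,-0.39,0,0,0,0,0,1.96,-0.39,0,0,0,0,0,0,0,0,0,0,0]
}}

```text
clock: 8.27
eef_pos: [584.4, 89.9, 98.9]
orientation: [-180.0, -0.1, -11.2]
wrist_force: [-0.9, 2.0, 3.7]
gripper_width: -0.6
grasp_force: 2.2
```

Run:
```python
from h import *
o=get_obs();im=camera("wrist");cv2.imwrite("pics/w6raw.png",im);print(o["eef_pos"],blobs(im),gap(im,o))
```

```text
[584.3973534   89.89728391  98.92112728] {'yel': [([422, 153, 8, 23, 145], [425.3, 163.1]), ([433, 199, 32, 117, 973], [448.9, 255.5])], 'red': [([431, 126, 11, 27, 206], [435.8, 138.4]), ([470, 141, 26, 94, 576], [482.3, 185.4])]} 3.1362561414768177
```

{"op": "servo_tool", "data": {
  "plan": [0,1.96,-0.39,0,0,0,0,0,1.96,-0.39,0,0,0,0,0,1.96,-0.39,0,0,0,0,0,1.96,-0.39,0,0,0,0,0,1.96,-0.39,0,0,0,0,0,0,0,0,0,0,0,0,0,0,6,0,0,0,0,0,0,25,0,0,0]
}}

```text
clock: 8.98
eef_pos: [591.1, 86.6, 126.6]
orientation: [179.8, 0.4, -11.2]
wrist_force: [0.4, -0.9, -0.7]
gripper_width: -0.1
grasp_force: 0.0
```

{"op": "servo_tool", "data": {
  "plan": [0,0,0,25,0,0,0,0,-8,-39,0,0,0,0,0,-8,-39,0,0,0,0,0,-2,-15,0,0,0,0,0,0,0,0,0,0,0,0,0,0,0,0,0,0,0,0,0,0,0,0,0]
}}

```text
clock: 9.57
eef_pos: [575.4, -4.3, 154.8]
orientation: [-180.0, 0.0, -11.2]
wrist_force: [-0.4, -0.1, 0.2]
gripper_width: 0.1
grasp_force: 0.0
```

Run:
```python
from h import *
o=get_obs();im=camera("wrist");cv2.imwrite("pics/w7raw.png",im);print(o["clock"],o["eef_pos"],o["orientation"],blobs(im),gap(im,o,z=78),gap(im,o),gap(im,o,yaw=78.2))
cv2.imwrite("pics/w7z.png",cv2.resize(im[110:200,230:330],None,fx=6,fy=6,interpolation=cv2.INTER_NEAREST))
```

```text
9.5667 [575.40023848  -4.2685864  154.79999117] [-1.79964430e+02  1.27597082e-02 -1.11927073e+01] {'yel': [([260, 152, 6, 17, 87], [262.4, 159.0]), ([261, 184, 6, 54, 285], [263.2, 209.4])], 'red': [([259, 131, 6, 19, 112], [261.5, 139.8]), ([282, 142, 5, 76, 285], [283.7, 176.3])]} -0.7142272581448703 -0.6978655659352614 -0.8491233758819964
```

View pics/w7z.png

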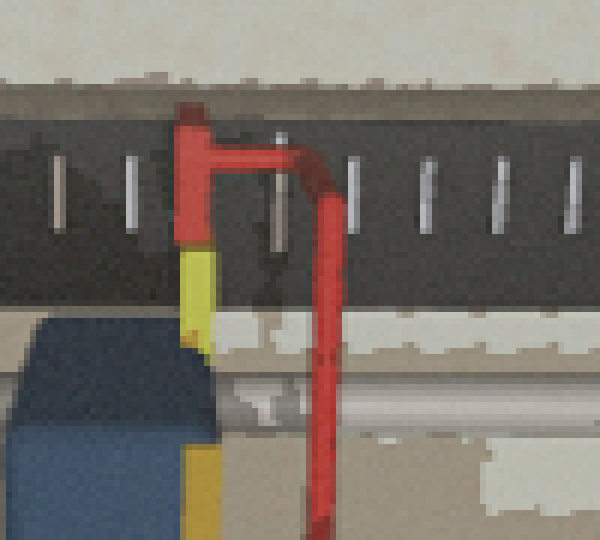

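The picture shows the yellow pointer (crop x≈198) directly below the red mark (x≈193). That is within 1 mm, so I'll retreat and hand in.

{"op": "servo_tool", "data": {
  "plan": [0,0,0,25,0,0,0,0,0,0,25,0,0,0,0,0,0,0,0,0,0,0,0,0,0,0,0,0,0,0,0,0,0,0,0]
}}

```text
clock: 10.03
eef_pos: [575.2, -4.0, 204.3]
orientation: [-180.0, 0.0, -11.1]
wrist_force: [0.6, 0.4, 0.2]
gripper_width: 0.3
grasp_force: 0.0
```

Run:
```python
from h import *
o=get_obs();im=camera("wrist");print(o["eef_pos"],gap(im,o));print(finish_job())
```

```text
[575.18398921  -3.96520335 204.34595877] -0.6717126031431263
the job is handed in; nothing more can be done
None
```

I rolled the wheel in two light strokes until the pointer lined up with the red mark, measured at about 0.7 mm past it; the arm finished clear of everything and the job is handed in, with no verdict returned.

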